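# Cover the beaker that holds the rinsed cap

### The job

One of the three equal large glass beakers holds a rinsed screw cap; the other two are empty. Pick up the flat cover by its knob and set it flat, without dropping it, centred on the rim of the beaker with the cap in it. Leave all three beakers standing where they are, and do not set the cover on an empty one.

Things in the scene. Friction and masses are not known exactly. Their poses are not given: they have to be found in the camera images.
- cover: Beaker cover, loose, lying flat on the worktop, about 0.06 kg: a bare aluminium disc 66 mm across and 4 mm thick with a flat underside, and an upright black round knob 20 mm in diameter in its middle, whose top is 35 mm above the underside. Grasp the knob from above between 14 and 32 mm above the underside, from any side. Origin at the centre of the underside, z up through the knob.
- screw_cap: Green screw cap of a sample tube, 34 mm across, 13 mm tall, loose on the floor of one of the three large beakers (seen through the mouth and the glass). It may lie off the beaker's axis by up to 6 mm. Origin at the centre of its underside, about 2 mm above the worktop. Other such caps lie on the worktop outside any beaker and do not matter.
- beaker_a: Clear glass laboratory beaker, one of three alike: 50 mm outer diameter, 68 mm tall, wall about 2 mm, open at the top, standing upright and loose (about 0.12 kg). Origin at the centre of its underside, z up; the rim is 68 mm above the origin. Its start place and whether it holds the screw cap change from start to start.
- beaker_b: Clear glass laboratory beaker, one of three alike: 50 mm outer diameter, 68 mm tall, wall about 2 mm, open at the top, standing upright and loose (about 0.12 kg). Origin at the centre of its underside, z up; the rim is 68 mm above the origin. Its start place and whether it holds the screw cap change from start to start.
- beaker_c: Clear glass laboratory beaker, one of three alike: 50 mm outer diameter, 68 mm tall, wall about 2 mm, open at the top, standing upright and loose (about 0.12 kg). Origin at the centre of its underside, z up; the rim is 68 mm above the origin. Its start place and whether it holds the screw cap change from start to start.

How it is judged:
By the outcome, as a careful person would: the job done as asked, in the order asked, and still so for the second after the job is handed in, with the robot touching nothing.
It also fails if it takes over 32 s, if anything falls off the work surface, if the arm or the gripper's body presses on something with over 40 N, if the wrist force passes 120 N, or if a joint passes its speed limit or range.

### The arm

A 6-joint arm with a two-finger parallel gripper is mounted at the origin on a cart in front of the work surface, level with it; the furniture and walls round the work are solid. World frame = base frame: x ahead of the robot, y to its left, z up, the work surface at z = 0. Lengths are in m, angles in rad, forces in N, time in s.
With the tool pointing down it reaches from about 0.325 to 0.925 m from the base axis. Payload 3.1 kg.
Tool frame: the origin (TCP) lies on the centre line of the jaws, within the pads' length; the fingertips stand 19 mm ahead of it and the grasp point (between the pads) is the TCP (manip.nose_length is the distance from the TCP to the fingertips, in m); z points along the fingers, y is the direction in which the jaws open and shut (so a half turn about z gives the same grasp; the last joint's range is limited). The gripper opens to 85 mm and grips with 20 to 120 N. Pads are 22 mm wide; open, the fingers measure 114 mm over their backs; the gripper's body (76 mm by 85 mm) begins 54 mm behind the grasp point. The pads swing forward as they close: fully open they stand 13 mm farther back than shut.
Start: joints at [-1.257, 0.217, 1.613, -0, 1.311, -0.112], TCP at [0.258, -0.569, 0.25] pointing down, gripper open.
Joint ranges: [-2.75, 2.75], [-0.78, 2.1], [0.31, 2.55], [-1.13, 4.27], [0.13, 2.63], [-2.58, 2.58]. Speed limits (rad/s): [2.79, 2.79, 3.14, 3.14, 3.14, 3.14].

### API

Orientations are given as [roll, pitch, yaw] about the fixed x, y, z axes, in that order (R = Rz(yaw) Ry(pitch) Rx(roll)).
In Python, from station import status, optics, manip gives the robot as it stands.
- The arm moves only by the shell command python3 -m pendant 'ROWS' [FORCE]. ROWS is JSON, a list of rows, each a list of 3 entries, a list of its own where there are three numbers: the opening, from 0 (shut) to 1 (fully open), then the shift along the tool's x, y, z in m, then the turn, a rotation vector about the tool's x, y, z in degrees. In form: [[hand, [dx, dy, dz], [rx, ry, rz]], ...]. A call has 1 to 5 rows; each row shifts and turns the pose as measured when the row begins, along the tool's axes as they then stand; what a row does not reach is not made up. A row lasts 1/8 s, in which the tool goes at most 62.5 mm and 10.7 degrees, less where a joint would pass 70% of its speed; a pose out of reach is approached as far as the arm can. A call is refused whole if a number of a shift passes 0.0625 or a number of a turn 10.7, either way. A call with a gripper value outside its range is refused whole. The fingers move at their own pace and stop on an object; FORCE is the grip in N (left out, the last holds). Time passes only in rows, so rows that do not move let the fingers close. It gives the time, the measured TCP pose, the force and the opening at its end, in the units of the state.
- status.get_state(): the state, without advancing time (a new reading comes with each control period).
- optics.read_camera(name): name is "side" or "top" or "wrist"; returns a dict with "image" (420x560x3 uint8, red, green, blue), "mtx" (3x3 intrinsics, pixels), "extrinsics" (4x4, takes a point from camera to world coordinates). Camera axes: x right, y down, z forward; pixel columns grow to the right and rows downward; lengths in m; the calibration is good to about 2 mm. A picture is of the moment at which its call begins. There is no depth.
- manip.sign_off(): hands the job in, once; it reports no verdict.
The state is a dict: "t": time; "qpos": joint angles; "joint_vel": joint speeds; "effort": joint torques, N m; "position": TCP position; "tool_rot": TCP orientation; "wrist_force": force on the tool from outside, world axes, zero at the start; "torque": the same for the moment, N m; "grip_width": finger opening in m.
Only numpy, scipy, OpenCV 4.12 (cv2) and the standard library are available. Lean on these libraries where they do the work, as an engineer would, in place of code of your own. Each camera call takes 0.05 s, during which the arm holds its last target. There are 200 camera calls.

## Working session

There is one attempt and no reset: what is moved stays moved. The work goes in short steps, Python scripts to look and compute and a shell command to move; the robot and the scene stay as the last step left them, time stands still between calls to the robot, and variables do not carry over. Pictures are saved under pics/ and viewed, about 8 in all and at most 12, crops included, and the job is handed in when it is done.

```bash
mkdir -p pics; ls; cat > h.py <<'E'
import numpy as np, cv2
from station import status, optics, manip
def shot(n,fn):
    c=optics.read_camera(n); cv2.imwrite('pics/'+fn,c['image'][:,:,::-1]); 
    np.savez('pics/'+fn+'.npz',**c); return c
def ray(c,u,v,z):
    E=c['extrinsics'];d=E[:3,:3]@np.linalg.solve(c['mtx'],[u,v,1.]);o=E[:3,3]
    return o+d*(z-o[2])/d[2]
def proj(c,p):
    E=c['extrinsics'];q=c['mtx']@(E[:3,:3].T@(np.array(p)-E[:3,3]));return q[:2]/q[2]
E
python3 - <<'E'
from h import *
t=shot('top','t1.png');s=shot('side','s1.png')
for c in(t,s):print(np.round(c['extrinsics'],3).tolist(),c['mtx'].tolist())
im=np.hstack([t['image'],s['image']])
print(status.get_state())
E
```

```text
pics
[[-0.016, -0.988, 0.152, 0.398], [-1.0, 0.016, -0.001, -0.022], [-0.001, -0.152, -0.988, 0.866], [0.0, 0.0, 0.0, 1.0]] [[442.773005683499, 0.0, 263.23682198018196], [0.0, 442.773005683499, 211.14485787475778], [0.0, 0.0, 1.0]]
[[-0.89, -0.22, 0.4, 0.185], [-0.456, 0.397, -0.796, 0.642], [0.016, -0.891, -0.453, 0.44], [0.0, 0.0, 0.0, 1.0]] [[393.24136570482096, 0.0, 278.3019104563622], [0.0, 393.24136570482096, 209.3639525197792], [0.0, 0.0, 1.0]]
{'t': 0.1, 'qpos': array([-1.25722385e+00,  2.17733836e-01,  1.61480692e+00,  3.64206172e-05,
        1.31129552e+00, -1.12196543e-01]), 'joint_vel': array([ 0.00134078, -0.0008065 , -0.00250521, -0.00075191, -0.00148336,
        0.00047043]), 'effort': array([-8.20747282e-04, -3.98074150e+01, -3.04969454e+01, -1.03144871e-04,
        4.20984012e-03,  6.14407000e-06]), 'position': array([ 0.25795049, -0.56851073,  0.24904724]), 'tool_rot': array([-3.13936707e+00, -2.86158070e-04,  4.25759322e-01]), 'wrist_force': array([-0.18314305,  0.81121485, -0.10494007]), 'torque': array([-0.00695158,  0.06945688, -0.0135393 ]), 'grip_width': 0.08560268430931077}
```

View pics/t1.png

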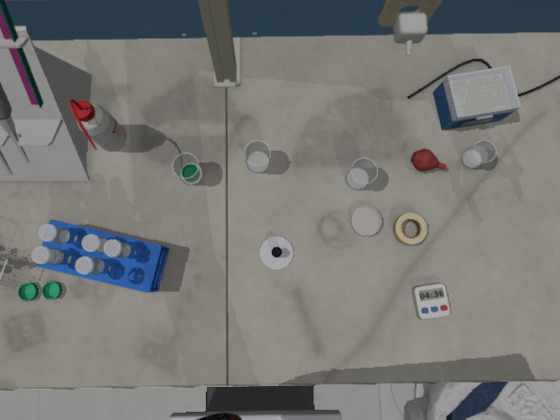

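View pics/s1.png

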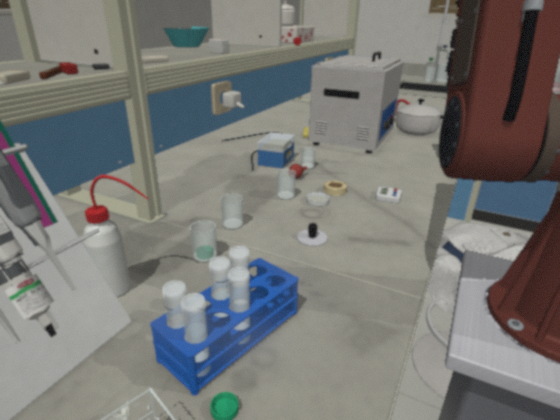

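The top view shows three large beakers at about (188,168), (258,157) and (361,174). The green cap is seen through the mouth of the left one, at (190,172), and the side view at (204,248) agrees. The cover is at (277,252). The vessel at (480,155) looks like a distractor.

```bash
python3 - <<'E'
from h import *
c=optics.read_camera('top');im=c['image'];s=dict(np.load('pics/s1.png.npz'))
a=cv2.resize(im[140:200,150:230],None,fx=5,fy=5,interpolation=cv2.INTER_CUBIC)
b=cv2.resize(im[225:285,240:320],None,fx=5,fy=5,interpolation=cv2.INTER_CUBIC)
d=cv2.resize(s['image'][205:275,170:240],None,fx=4.2857,fy=4.2857,interpolation=cv2.INTER_CUBIC)
e=cv2.resize(s['image'][205:265,280:350],None,fx=5,fy=5,interpolation=cv2.INTER_CUBIC)
o=np.zeros((600,800,3),np.uint8);o[:300,:400]=a;o[:300,400:]=b;o[300:,:300]=d;o[300:,400:750]=e
cv2.imwrite('pics/crop.png',o[:,:,::-1])
def blob(img,m,u,v,r=25):
    w=np.zeros(m.shape,bool);w[v-r:v+r,u-r:u+r]=1;m=(m&w).astype(np.uint8)
    n,l,st,ce=cv2.connectedComponentsWithStats(m);i=1+np.argmax(st[1:,4]);return ce[i],st[i]
g=lambda I:(I[...,1].astype(int)-I[...,0]>30)
k=lambda I:I.max(2)<50
for n,cam,u,v in(('top',c,277,252),('side',s,313,232)):
    I=cam['image'];p,st=blob(I,k(I),u,v);print(n,'knob',p,st)
    for z in(.0,.0175,.035):print(z,ray(cam,*p,z).round(4))
for n,cam,u,v in(('top',c,188,170),('side',s,204,245)):
    I=cam['image'];p,st=blob(I,g(I) if n=='top' else (I[...,1].astype(int)-I[...,0]>12),u,v);print(n,'cap',p,st,ray(cam,*p,.012).round(4))
# disc: bright mask
I=c['image'];p,st=blob(I,I.min(2)>185,277,252);print('disc',p,st,ray(c,st[0]+st[2]/2-.5,st[1]+st[3]/2-.5,.004).round(4))
E
```

```text
top knob [276.2173913  251.56521739] [272 247   9  10  69]
0.0 [ 0.4506 -0.0471  0.    ]
0.0175 [ 0.4496 -0.0466  0.0175]
0.035 [ 0.4485 -0.0461  0.035 ]
side knob [312.18571429 229.9       ] [309 224   7  13  70]
0.0 [ 0.4605 -0.0774  0.    ]
0.0175 [ 0.4495 -0.0488  0.0175]
0.035 [ 0.4386 -0.0202  0.035 ]
top cap [188.81818182 170.40909091] [182 164  16  14 154] [0.6128 0.123  0.012 ]
side cap [204.44206009 251.94420601] [196 245  18  15 233] [0.6056 0.1251 0.012 ]Traceback (most recent call last):
  File "<stdin>", line 20, in <module>
  File "<stdin>", line 11, in blob
    return _wrapfunc(a, 'argmax', axis=axis, out=out, **kwds)
    return bound(*args, **kwds)
ValueError: attempt to get argmax of an empty sequence
```

View pics/crop.png

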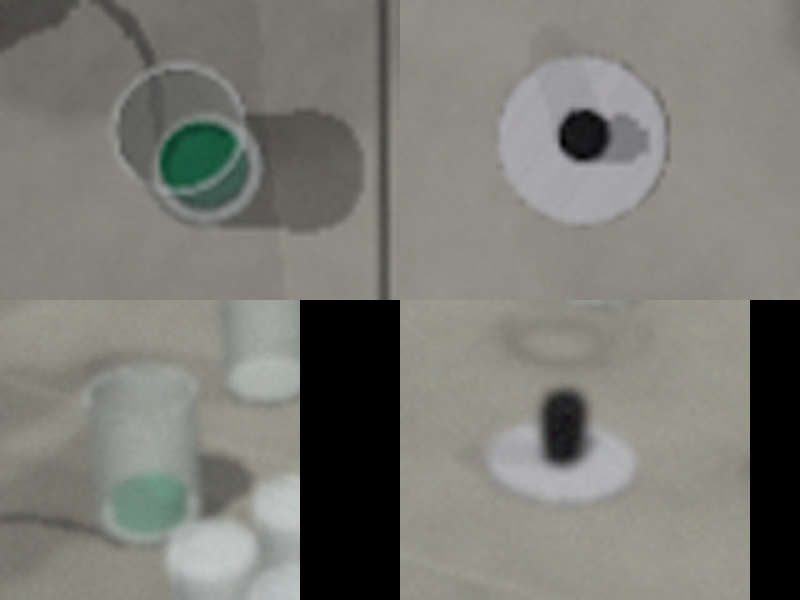

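```bash
cat >> h.py <<'E'
from scipy.spatial.transform import Rotation as R
def d(p):
    s=status.get_state();r=R.from_euler('xyz',s['tool_rot'])
    print('delta tool',(r.inv().apply(np.array(p)-s['position'])).round(4),'tilt fix rotvec deg',np.degrees((r.inv()*R.from_euler('xyz',[np.pi,0,s['tool_rot'][2]])).as_rotvec()).round(2),
     'pos',s['position'].round(4),'F',s['wrist_force'].round(1),'w',round(s['grip_width'],4),'t',s['t'])
def tri(a,pa,b,pb):
    P=[np.linalg.inv(c['extrinsics'])[:3] for c in(a,b)];P=[c['mtx']@q for c,q in zip((a,b),P)]
    X=cv2.triangulatePoints(P[0],P[1],np.array(pa,float).reshape(2,1),np.array(pb,float).reshape(2,1));return (X[:3]/X[3]).ravel()
E
python3 - <<'E'
from h import *
t=dict(np.load('pics/t1.png.npz'));s=dict(np.load('pics/s1.png.npz'))
print('disc top',ray(t,276.1,252.6,.004),'side',ray(s,(561-400)/5+280-.4,(462-300)/5+205-.4,.004))
print('rim top',ray(t,185.4,165.1,.068),'side',ray(s,203,225.6,.068),'tri',tri(t,(185.4,165.1),s,(203,225.6)))
print('base top',ray(t,190.8,173.6,0),'rim dia',np.linalg.norm(ray(t,172.2,165,.068)-ray(t,198.6,165,.068)))
print('B',ray(t,258,150,.068),'C',ray(t,363.5,170,.068))
d([.4490,-.0468,.15])
E
```

```text
disc top [ 0.44838232 -0.04668112  0.004     ] side [ 0.44680614 -0.04211113  0.004     ]
rim top [0.60891213 0.11993689 0.068     ] side [0.60832892 0.11963019 0.068     ] tri [0.608629   0.11978019 0.06810476]
base top [0.60921955 0.12102964 0.        ] rim dia 0.04892953234544474
B [ 0.63568146 -0.01496146  0.068     ] C [ 0.59435413 -0.20943354  0.068     ]
delta tool [ 0.3895 -0.3961  0.1001] tilt fix rotvec deg [-0.11 -0.01  0.  ] pos [ 0.258  -0.5686  0.2492] F [ 0.6  0.5 -0.5] w 0.0854 t 0.15
```

```bash
python3 -m pendant '[[1,[0.04,-0.04,0],[0,0,0]],[1,[0.04,-0.04,0],[0,0,0]],[1,[0.04,-0.04,0],[0,0,0]],[1,[0.04,-0.04,0],[0,0,0]],[1,[0.04,-0.04,0],[0,0,0]]]' 30
python3 -m pendant '[[1,[0.04,-0.04,0.01],[0,0,0]],[1,[0.04,-0.04,0.02],[0,0,0]],[1,[0.04,-0.04,0.02],[0,0,0]],[1,[0.03,-0.03,0.02],[0,0,0]],[1,[0,0,0],[0,0,0]]]'
python3 -c "
from h import *
d([.4487,-.0464,.12])"
```

```text
t: 0.78
position: [0.3585, -0.2995, 0.2473]
tool_rot: [-3.138, -0.001, 0.418]
wrist_force: [0.2, 0.5, -0.4]
grip_width: 0.0852
t: 1.4
position: [0.4363, -0.0917, 0.1761]
tool_rot: [-3.14, -0.003, 0.423]
wrist_force: [-0.5, 0.9, 0.3]
grip_width: 0.0859
delta tool [ 0.0297 -0.0362  0.0562] tilt fix rotvec deg [-0.07 -0.14  0.  ] pos [ 0.4363 -0.0917  0.1761] F [-0.5  0.9  0.3] w 0.0859 t 1.4
```

```bash
python3 -m pendant '[[1,[0.03,-0.036,0.02],[0,0,0]],[0.6,[0,0,0.036],[0,0,0]],[0.6,[0,0,0],[0,0,0]],[0.6,[0,0,0],[0,0,0]]]'
python3 - <<'E'
from h import *
d([.4487,-.0464,.08])
w=shot('wrist','w1.png')
print(proj(w,[.4487,-.0464,.035]),proj(w,[.4487,-.0464,.004]))
E
```

```text
t: 1.9
position: [0.452, -0.0488, 0.1226]
tool_rot: [3.137, -0.006, 0.421]
wrist_force: [0.7, -0.5, 0.3]
grip_width: 0.0511
delta tool [-0.0023 -0.0037  0.0425] tilt fix rotvec deg [ 0.26 -0.36 -0.  ] pos [ 0.452  -0.0488  0.1226] F [ 0.7 -0.5  0.3] w 0.0511 t 1.9
[279.7066085 226.3929977] [280.28435381 212.41319086]
```

View pics/w1.png

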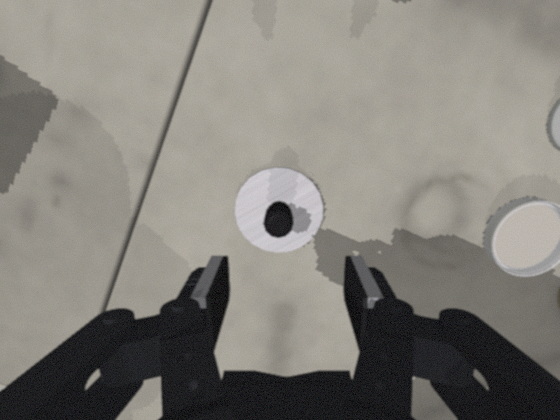

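The wrist view shows the disc centred at about (279.5,210), against a predicted (280,212), so the estimate is good to about 1 mm. I'll descend.

```bash
python3 -m pendant '[[0.6,[-0.0023,-0.0037,0.02],[0.26,-0.36,0]],[0.6,[0,0,0.02],[0,0,0]],[0.6,[0,0,0],[0,0,0]]]'
python3 - <<'E'
from h import *
d([.4487,-.0464,.028])
w=shot('wrist','w2.png')
print(ray(w,1,1,0)[:0],proj(w,[.4487,-.0464,.004]),proj(w,[.4487,-.0464,.035]))
I=w['image'];
m=(I.min(2)>165).astype(np.uint8);n,l,st,ce=cv2.connectedComponentsWithStats(m);
for i in np.argsort(-st[1:,4])[:3]+1:print(st[i],ce[i],ray(w,st[i][0]+st[i][2]/2-.5,st[i][1]+st[i][3]/2-.5,.004))
E
```

```text
t: 2.33
position: [0.4496, -0.0482, 0.0828]
tool_rot: [3.139, -0.003, 0.418]
wrist_force: [0.9, 0.2, 0.1]
grip_width: 0.0511
delta tool [-0.0003 -0.0021  0.0548] tilt fix rotvec deg [ 0.15 -0.17 -0.  ] pos [ 0.4496 -0.0482  0.0828] F [0.9 0.2 0.1] w 0.0511 t 2.325
[] [282.23721342 227.67438349] [281.74397931 247.21170984]
[ 228  175  105  100 5573] [274.25838866 216.48286381] [ 0.45005445 -0.04428552  0.004     ]
[ 533  225   27   68 1355] [548.24501845 262.27306273] [ 0.49796042 -0.20974099  0.004     ]
[554 298   6   2   6] [556.5        298.66666667] [ 0.47674939 -0.23357938  0.004     ]
```

```bash
python3 -m pendant '[[0.6,[0,-0.002,0.025],[0.15,-0.17,0]],[0.6,[0,0,0.022],[0,0,0]],[0.6,[0,0,0.006],[0,0,0]],[0.6,[0,0,0],[0,0,0]]]'
python3 - <<'E'
from h import *
d([.4487,-.0464,.028])
E
```

```text
t: 2.88
position: [0.4534, -0.0479, 0.0329]
tool_rot: [3.136, -0.007, 0.417]
wrist_force: [-0.2, 1.4, 0.1]
grip_width: 0.0515
delta tool [-0.0037 -0.0033  0.0049] tilt fix rotvec deg [ 0.32 -0.4  -0.  ] pos [ 0.4534 -0.0479  0.0329] F [-0.2  1.4  0.1] w 0.0515 t 2.875
```

```bash
python3 -m pendant '[[0.6,[-0.0037,-0.0033,0.005],[0.32,-0.4,0]],[0.6,[0,0,0],[0,0,0]]]'
python3 - <<'E'
from h import *
d([.4487,-.0464,.028])
E
```

```text
t: 3.12
position: [0.4497, -0.0466, 0.0291]
tool_rot: [3.14, -0.002, 0.417]
wrist_force: [0.4, 1.0, -0.7]
grip_width: 0.0514
delta tool [-0.0008 -0.0005  0.0011] tilt fix rotvec deg [ 0.08 -0.1  -0.  ] pos [ 0.4497 -0.0466  0.0291] F [ 0.4  1.  -0.7] w 0.0514 t 3.125
```

```bash
python3 -m pendant '[[0.6,[-0.0008,-0.0005,0.001],[0.08,-0.1,0]],[0.1,[0,0,0],[0,0,0]],[0.1,[0,0,0],[0,0,0]],[0.1,[0,0,0],[0,0,0]],[0.1,[0,0,0],[0,0,0]]]' 30
python3 -m pendant '[[0.1,[0,0,0],[0,0,0]],[0.1,[0,0,0],[0,0,0]]]'
python3 - <<'E'
from h import *
d([.4487,-.0464,.12])
E
```

```text
t: 3.75
position: [0.4497, -0.0467, 0.0292]
tool_rot: [3.14, -0.002, 0.417]
wrist_force: [-0.6, 1.0, 0.1]
grip_width: 0.0188
t: 4.0
position: [0.4497, -0.0467, 0.0292]
tool_rot: [3.14, -0.002, 0.417]
wrist_force: [0.2, 0.4, 0.0]
grip_width: 0.019
delta tool [-0.0006 -0.0005 -0.0908] tilt fix rotvec deg [ 0.08 -0.09 -0.  ] pos [ 0.4497 -0.0467  0.0292] F [0.2 0.4 0. ] w 0.019 t 4.0
```

```bash
python3 -m pendant '[[0.1,[0,0,-0.015],[0,0,0]],[0.1,[0,0,-0.03],[0,0,0]],[0.1,[0,0,-0.03],[0,0,0]],[0.1,[0,0,-0.03],[0,0,0]],[0.1,[0,0,-0.02],[0,0,0]]]'
python3 - <<'E'
from h import *
d([.609,.120,.15])
E
```

```text
t: 4.62
position: [0.4477, -0.0462, 0.1593]
tool_rot: [-3.141, 0.001, 0.417]
wrist_force: [-0.3, 0.2, -0.2]
grip_width: 0.0188
delta tool [ 0.2148 -0.0865  0.0091] tilt fix rotvec deg [-0.04  0.06 -0.  ] pos [ 0.4477 -0.0462  0.1593] F [-0.3  0.2 -0.2] w 0.0188 t 4.625
```

```bash
python3 -m pendant '[[0.1,[0.03,-0.012,0],[0,0,0]],[0.1,[0.045,-0.018,0],[0,0,0]],[0.1,[0.045,-0.018,0],[0,0,0]],[0.1,[0.045,-0.018,0],[0,0,0]],[0.1,[0.03,-0.012,0],[0,0,0]]]'
python3 -m pendant '[[0.1,[0.018,-0.008,0],[0,0,0]],[0.1,[0,0,0],[0,0,0]]]'
python3 - <<'E'
from h import *
d([.609,.120,.13])
t=optics.read_camera('top');s=optics.read_camera('side')
for c,u,v in((t,183,160),(s,204,215)):
    print(proj(c,status.get_state()['position']))
a=cv2.resize(t['image'][110:220,130:270],None,fx=2.85,fy=2.85,interpolation=cv2.INTER_CUBIC)
b=cv2.resize(s['image'][150:290,130:270],None,fx=2.85,fy=2.85,interpolation=cv2.INTER_CUBIC)
o=np.zeros((400,800,3),np.uint8);o[:a.shape[0],:a.shape[1]]=a;o[:b.shape[0],400:400+b.shape[1]]=b
cv2.imwrite('pics/m1.png',o[:,:,::-1]);shot('wrist','w3.png')
np.savez('pics/m1t.npz',**t);np.savez('pics/m1s.npz',**s)
E
```

```text
t: 5.25
position: [0.6003, 0.1063, 0.1688]
tool_rot: [3.135, -0.009, 0.413]
wrist_force: [-0.4, -0.5, 0.1]
grip_width: 0.0188
t: 5.5
position: [0.6154, 0.1233, 0.1709]
tool_rot: [3.134, -0.011, 0.416]
wrist_force: [-0.5, -0.7, -0.3]
grip_width: 0.0187
delta tool [-0.0076  0.0001  0.0408] tilt fix rotvec deg [ 0.41 -0.62 -0.  ] pos [0.6154 0.1233 0.1709] F [-0.5 -0.7 -0.3] w 0.0187 t 5.5
[173.08721238 145.84068928]
[195.46640853 175.73017493]
```

View pics/m1.png

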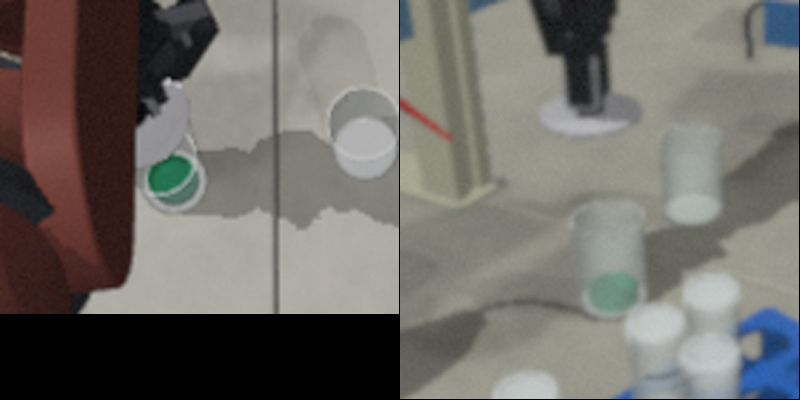

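View pics/w3.png

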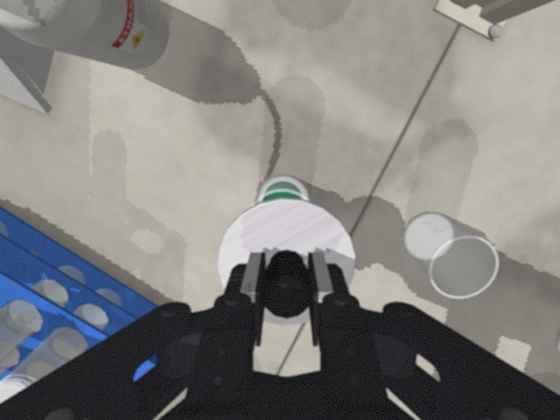

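The cover is held level. The side view shows the disc over and behind beaker A, and the wrist view puts the disc centre at about (287,260). I'll check the in-hand offset.

```bash
python3 - <<'E'
from h import *
w=dict(np.load('pics/w3.png.npz'));s=dict(np.load('pics/m1s.npz'))
zt=.1709-.0292+.004
r=R.from_euler('xyz',status.get_state()['tool_rot']);p=np.array([.6154,.1233,.1709])
for n,X in(('wrist',ray(w,287,260,zt)),('wristtop',ray(w,287,198.5,zt)),('side',ray(s,(590-400)/2.85+130-.3,114/2.85+150-.3,zt))):
    print(n,X.round(4),'tool-frame offset',r.inv().apply(X-p).round(4))
# rim position of A in same side picture
print('rim side',ray(s,(608.5-400)/2.85+130-.3,217/2.85+150-.3,.068).round(4))
d([.609,.120,.13])
E
```

```text
wrist [0.6177 0.1226 0.1457] tool-frame offset [0.0016 0.0014 0.0252]
wristtop [0.6451 0.1347 0.1457] tool-frame offset [0.0315 0.0014 0.0255]
side [0.6108 0.1272 0.1457] tool-frame offset [-0.0029 -0.0056  0.0251]
rim side [0.608  0.1205 0.068 ]
delta tool [-0.0057 -0.0007  0.0402] tilt fix rotvec deg [ 0.4  -0.52 -0.  ] pos [0.614  0.1217 0.1702] F [ 0.2 -0.9 -0.2] w 0.0185 t 5.65
```

```bash
python3 -m pendant '[[0.1,[-0.0055,-0.0007,0.015],[0.4,-0.52,0]],[0.1,[0,0,0.02],[0,0,0]],[0.1,[0,0,0],[0,0,0]]]'
python3 - <<'E'
from h import *
d([.609,.120,.11])
E
```

```text
t: 6.02
position: [0.6059, 0.1179, 0.1318]
tool_rot: [-3.14, 0.004, 0.412]
wrist_force: [-0.8, 0.3, -0.4]
grip_width: 0.0193
delta tool [ 0.0038 -0.0007  0.0218] tilt fix rotvec deg [-0.07  0.23 -0.  ] pos [0.6059 0.1179 0.1318] F [-0.8  0.3 -0.4] w 0.0193 t 6.025
```

```bash
python3 -m pendant '[[0.1,[0.0035,-0.0007,0.012],[-0.07,0.23,0]],[0.1,[0,0,0.01],[0,0,0]],[0.1,[0,0,0],[0,0,0]],[0.1,[0,0,0],[0,0,0]]]'
python3 - <<'E'
from h import *
d([.609,.120,.097])
t=optics.read_camera('top');s=optics.read_camera('side')
np.savez('pics/m2s.npz',**s)
a=cv2.resize(t['image'][110:220,130:270],None,fx=2.85,fy=2.85,interpolation=cv2.INTER_CUBIC)
b=cv2.resize(s['image'][190:290,155:255],None,fx=4,fy=4,interpolation=cv2.INTER_CUBIC)
o=np.zeros((400,800,3),np.uint8);o[:a.shape[0],:a.shape[1]]=a;o[:,400:]=b
cv2.imwrite('pics/m2.png',o[:,:,::-1])
E
```

```text
t: 6.52
position: [0.6089, 0.1199, 0.1076]
tool_rot: [-3.141, 0.0, 0.412]
wrist_force: [-0.9, -0.5, 0.3]
grip_width: 0.0187
delta tool [ 0.0001 -0.0001  0.0106] tilt fix rotvec deg [-0.01  0.03 -0.  ] pos [0.6089 0.1199 0.1076] F [-0.9 -0.5  0.3] w 0.0187 t 6.525
```

View pics/m2.png

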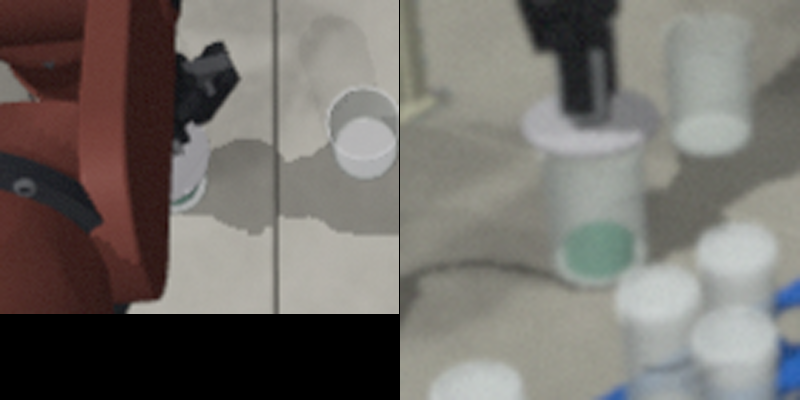

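```bash
python3 - <<'E'
from h import *
s=dict(np.load('pics/m2s.npz'));s0=dict(np.load('pics/s1.png.npz'))
I=s['image'].astype(int)
m=((I[...,2]-I[...,1]>=0)&(I.min(2)>125)).astype(np.uint8);m=cv2.morphologyEx(m,cv2.MORPH_OPEN,np.ones((2,2)))
for v in range(210,232):
    x=np.where(m[v,175:330])[0]; print(v,(x.min()+175,x.max()+175,len(x)) if len(x) else '',end=' ')
z=.1076-.0292+.004
print('\npred disc',proj(s,[.609,.12,z]),'edges',proj(s,[.609+.033*.89,.12+.033*.456,z]),proj(s,[.609-.033*.89,.12-.033*.456,z]))
print('pred rim',proj(s,[.609,.12,.068]),'base',proj(s,[.609,.12,0]),'edges rim',proj(s,[.609+.025*.89,.12+.025*.456,.068]),proj(s,[.609-.025*.89,.12-.025*.456,.068]))
for v in range(228,246,3): print(v,I[v,182:226,:].sum(1).tolist())
E
```

```text
210  211  212  213  214  215  216 (np.int64(194), np.int64(195), 2) 217 (np.int64(191), np.int64(195), 5) 218 (np.int64(189), np.int64(195), 7) 219 (np.int64(189), np.int64(195), 7) 220 (np.int64(188), np.int64(197), 10) 221 (np.int64(187), np.int64(198), 12) 222 (np.int64(187), np.int64(210), 15) 223 (np.int64(187), np.int64(217), 31) 224 (np.int64(187), np.int64(217), 31) 225 (np.int64(188), np.int64(216), 29) 226 (np.int64(189), np.int64(216), 28) 227 (np.int64(190), np.int64(214), 25) 228 (np.int64(192), np.int64(211), 20) 229 (np.int64(195), np.int64(207), 13) 230  231  
pred disc [202.06085284 218.98798689] edges [184.66517774 218.73163285] [219.44586776 219.24418384]
pred rim [202.59784406 225.60006439] base [205.01285541 255.33656973] edges rim [189.53460608 225.40907649] [215.65506956 225.79096438]
228 [391, 398, 402, 413, 418, 426, 443, 455, 469, 441, 422, 438, 457, 467, 476, 483, 482, 483, 491, 484, 482, 483, 474, 467, 465, 465, 464, 448, 436, 442, 447, 445, 436, 415, 412, 414, 423, 414, 421, 416, 407, 393, 360, 330]
231 [406, 413, 421, 433, 426, 433, 429, 422, 413, 399, 4
[... 368 characters left out ...]
 438, 410, 353, 309, 296]
237 [437, 431, 416, 408, 402, 389, 388, 384, 383, 391, 391, 402, 420, 435, 440, 462, 463, 472, 481, 474, 482, 487, 491, 493, 490, 490, 480, 476, 469, 454, 448, 432, 407, 392, 372, 348, 343, 347, 335, 340, 316, 305, 299, 308]
240 [404, 388, 391, 377, 377, 381, 374, 374, 383, 388, 395, 406, 413, 429, 437, 459, 468, 474, 478, 493, 488, 491, 487, 488, 488, 479, 463, 456, 440, 437, 428, 411, 395, 356, 318, 289, 284, 287, 300, 292, 297, 296, 298, 306]
243 [384, 382, 379, 383, 390, 381, 385, 382, 381, 383, 390, 403, 408, 422, 433, 452, 466, 467, 475, 482, 485, 490, 483, 474, 472, 470, 468, 458, 456, 449, 440, 426, 406, 377, 327, 294, 293, 284, 295, 294, 295, 306, 295, 305]
```

The measured disc centre is about 202.6 px against a predicted 202.1 px, so it is centred over the beaker to about 1 mm. I'll lower gently.

```bash
python3 -m pendant '[[0.1,[0,0,0.005],[0,0,0]],[0.1,[0,0,0.003],[0,0,0]],[0.1,[0,0,0],[0,0,0]],[0.1,[0,0,0],[0,0,0]]]'
python3 - <<'E'
from h import *
d([.609,.120,.0972])
E
```

```text
t: 7.12
position: [0.6096, 0.12, 0.1002]
tool_rot: [3.141, -0.001, 0.412]
wrist_force: [-0.1, -0.2, -0.4]
grip_width: 0.0187
delta tool [-0.0006 -0.0003  0.003 ] tilt fix rotvec deg [ 0.03 -0.08 -0.  ] pos [0.6096 0.12   0.1002] F [-0.1 -0.2 -0.4] w 0.0187 t 7.125
```

```bash
python3 -m pendant '[[0.1,[-0.0005,-0.0003,0.0015],[0.03,-0.08,0]],[0.1,[0,0,0.001],[0,0,0]],[0.1,[0,0,0],[0,0,0]],[0.1,[0,0,0],[0,0,0]]]'
python3 - <<'E'
from h import *
d([.609,.120,.0972])
E
```

```text
t: 7.62
position: [0.6091, 0.1201, 0.0977]
tool_rot: [-3.142, -0.0, 0.412]
wrist_force: [0.7, -0.1, 0.7]
grip_width: 0.0191
delta tool [-0.0001  0.      0.0005] tilt fix rotvec deg [-0.   -0.02  0.  ] pos [0.6091 0.1201 0.0977] F [ 0.7 -0.1  0.7] w 0.0191 t 7.625
```

```bash
for i in 1 2; do python3 -m pendant '[[0.1,[0,0,0.0005],[0,0,0]],[0.1,[0,0,0],[0,0,0]]]'; done
```

```text
t: 7.88
position: [0.6092, 0.1201, 0.0973]
tool_rot: [3.142, -0.0, 0.412]
wrist_force: [0.8, 0.3, -0.4]
grip_width: 0.0185
t: 8.12
position: [0.6095, 0.1201, 0.0972]
tool_rot: [3.141, -0.001, 0.412]
wrist_force: [0.2, 0.1, -0.4]
grip_width: 0.0188
```

```bash
for i in 1 2; do python3 -m pendant '[[0.1,[0,0,0.0007],[0,0,0]],[0.1,[0,0,0],[0,0,0]]]'; done
```

```text
t: 8.38
position: [0.6098, 0.1201, 0.0972]
tool_rot: [3.141, -0.002, 0.412]
wrist_force: [0.0, 0.2, -0.1]
grip_width: 0.0188
t: 8.62
position: [0.6101, 0.1202, 0.0971]
tool_rot: [3.141, -0.002, 0.412]
wrist_force: [-0.9, -0.0, 1.7]
grip_width: 0.0188
```

Contact: z stays at 0.097 and the force is rising. I'll release slowly.

```bash
python3 -m pendant '[[0.3,[0,0,0],[0,0,0]],[0.35,[0,0,0],[0,0,0]],[0.5,[0,0,0],[0,0,0]],[0.5,[0,0,0],[0,0,0]]]'
python3 -m pendant '[[0.5,[0,0,-0.01],[0,0,0]],[0.5,[0,0,-0.02],[0,0,0]],[0.5,[0,0,-0.03],[0,0,0]],[0.5,[0,0,-0.04],[0,0,0]],[0.5,[0,0,-0.04],[0,0,0]]]'
python3 -m pendant '[[0.5,[-0.06,0,0],[0,0,0]],[0.5,[-0.06,0,0],[0,0,0]],[0.5,[-0.06,0,0],[0,0,0]],[0.5,[-0.06,0,0],[0,0,0]],[0.5,[0,0,0],[0,0,0]]]'
python3 - <<'E'
from h import *
t=optics.read_camera('top');s=optics.read_camera('side')
np.savez('pics/f_t.npz',**t);np.savez('pics/f_s.npz',**s)
a=cv2.resize(t['image'][130:210,150:290],None,fx=2.85,fy=2.85,interpolation=cv2.INTER_CUBIC)
a=cv2.resize(t['image'][130:210,150:230],None,fx=5,fy=5,interpolation=cv2.INTER_CUBIC)
b=cv2.resize(s['image'][190:290,155:255],None,fx=4,fy=4,interpolation=cv2.INTER_CUBIC)
o=np.hstack([a,b]);cv2.imwrite('pics/f.png',o[:,:,::-1])
print(proj(t,[.609,.12,.072]),proj(s,[.609,.12,.072]))
E
```

```text
t: 9.12
position: [0.6096, 0.1201, 0.0958]
tool_rot: [3.141, -0.001, 0.412]
wrist_force: [0.2, 0.1, 0.6]
grip_width: 0.0425
t: 9.75
position: [0.6077, 0.1199, 0.2408]
tool_rot: [-3.14, 0.003, 0.412]
wrist_force: [0.2, 0.0, -0.9]
grip_width: 0.0427
t: 10.38
position: [0.3881, 0.0218, 0.2535]
tool_rot: [3.13, -0.021, 0.413]
wrist_force: [0.5, -0.5, 1.2]
grip_width: 0.0426
[184.98620665 164.50159047] [202.44961549 223.7748971 ]
```

View pics/f.png

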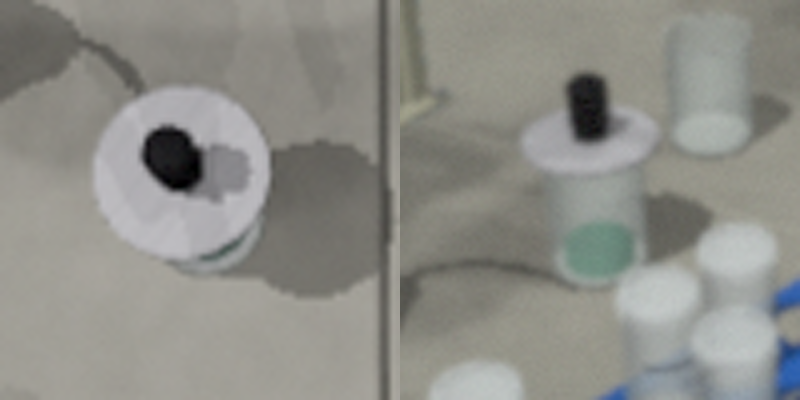

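The cover lies flat on beaker A. In the top view its centre is at (186,164.6), against an expected (185.2,164.5) for the rim. In the side view it is at (202.4,224.6), against (202.4,223.8). The offset is about 1–2 mm, and the beaker has not visibly moved.

```bash
python3 -c "
from h import *
print(manip.sign_off())"
```

```text
the job is handed in; nothing more can be done
None
```

The cover is sitting flat and centred on the rim of the beaker with the green cap in it, at about x = 0.609, y = 0.120 m. I picked it up by the knob, lowered it until it touched, opened the gripper and backed the arm well clear before handing in. The job took about 10.5 s of robot time.

- **Centring:** in the last top and side pictures the cover's centre is within about 1–2 mm of the rim centre, which is about as good as the calibration. An earlier check of the cover in the gripper was less certain: the wrist and side views disagreed by a few millimetres.
- **Forces:** wrist force read no more than about 2 N after each move, including at contact.
- **Beakers:** the covered beaker looks unmoved in the final side view. I did not measure the two empty beakers again at the end, but nothing touched them as far as I could see.

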